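# Hold the photo stand's post square for clamping

## Robot

A 6-joint arm with a two-finger parallel gripper is mounted at the origin on the work surface. World frame = base frame: x ahead of the robot, y to its left, z up, the work surface at z = 0. Lengths are in m, angles in rad, forces in N, time in s.
With the tool pointing down it reaches from about 0.325 to 1 m from the base axis. Payload 5.1 kg.
Tool frame: the origin (TCP) lies between the finger pads; the fingertips stand 14 mm ahead of it and the grasp point (between the pads) lies 5 mm behind it; z points along the fingers, y is the line along which they close (so a half turn about z gives the same grasp; the last joint's range is limited). The gripper opens to 85 mm and grips with 20 to 120 N. Pads are 22 mm wide; open, the fingers measure 114 mm over their backs; the gripper's body (76 mm by 85 mm) begins 54 mm behind the grasp point. The pads swing forward as they close: fully open they stand 13 mm farther back than shut.
Start: joints at [1.172, 0.124, 1.65, -0, 1.367, -0.083], TCP at [0.202, 0.618, 0.245] pointing down, gripper open.
Joint ranges: [-2.61, 2.61], [-1.02, 2.33], [0.03, 2.71], [-1.35, 4.49], [0.32, 2.68], [-2.91, 2.91]. Speed limits (rad/s): [2.57, 2.57, 3.14, 3.14, 3.14, 3.14].

## Interface

Orientations are given as a rotation vector (axis times angle).
In Python, from cell import r, gripper_to, solver, sensors, optics, sign_off gives the robot as it stands. Calls block until the motion is done:
- r.move_ptp(position, orientation): joint-space move of the TCP to a pose.
- r.move_l(position, velocity=0.15, attitude=None, contact_N=None): straight line of the TCP; attitude=None keeps the orientation; velocity is the mean speed in m/s. With contact_N (N) it stops when the force on the tool has changed by that much, and returns True; else False.
- r.movej(angles): joint-space move.
- gripper_to(opening, force=None): finger opening in m; force is the grip in N (None keeps the last); returns when the fingers have stopped.
- r.sleep(seconds).
- solver.inverse_kinematics(position, orientation): joint angles nearest the present ones, or None.
- sensors.sense(): the state.
- optics.capture(name): name is "side" or "top" or "wrist"; returns a dict with "frame" (384x512x3 uint8, red, green, blue), "depth" (384x512 float32, m along the optical axis (not along the pixel's ray), 0 where there is no reading), "mtx" (3x3 intrinsics, pixels), "dist" ([k1, k2, p1, p2, k3] as OpenCV has them; the pictures are not rectified), "world_to_cam" (4x4, takes a point from world to camera coordinates). Camera axes: x right, y up, looking along -z (the intrinsics and any distortion apply to the point x, -y, -z); pixel columns grow to the right and rows downward; lengths in m; the calibration is good to about 2 mm. A picture is of the moment at which its call begins.
A pose or a line that the arm cannot do raises r.MotionError and nothing moves.
- sign_off(): hands the job in; it is judged then, once.
Trained networks look in the newest picture that a camera, given by its name, has taken for a name from the list of things; names that differ only in an ending like _2 or _b are one class to them, and where a whole thing is asked for, a point or a joint stands for the part that bears it (a point fixed in the world has none). Each returns a list of dicts, best first, with "confidence" (0 to 1); they miss things now and then, are a little off and sometimes report something else, mostly with a low value. They report only what shows in the picture. A call takes as long as a camera call. They do not tell look-alikes from the thing itself.
- optics.look_for(camera, thing): "extent" ([left, top, right, bottom] in pixels, round what is visible of it).
- optics.tip_of(camera, thing): "centre" ([column, row] in pixels: a listed point, or the origin of a listed thing).
The state is a dict: "time_s": time; "q": joint angles; "joint_vel": joint speeds; "joint_torque": joint torques, N m; "tcp_pos": TCP position; "orientation": TCP orientation; "force": force on the tool from outside, world axes, zero at the start; "torque": the same for the moment, N m; "grip_width": finger opening in m; "grasp_force": force on a finger pad.
Only numpy, scipy, OpenCV 4.12 (cv2) and the standard library are available. Lean on these libraries where they do the work, as an engineer would, in place of code of your own. Each camera call takes 0.05 s, during which the arm holds its last target. There are 200 camera calls.

## Task

The post of the photo stand has been knocked and leans over its rail. Pick up the blue assembly square, stand its foot on the rail clear of the post, then slide it along the rail into the corner, pushing the post upright, until the square sits flat on the rail and its upright leg is flush against the post. Finish while still gripping the square and pressing it firmly down on the rail and against the post, so that I can lock the clamping lever; leave the cups, the bottle and the blue ring where they are.

Things in the scene. Friction and masses are not known exactly. Their poses are not given: they have to be found in the camera images.
- square: Blue plastic L, two legs at right angles, each 160 long, 38 wide, 25 thick, 0.3 kg, standing on its foot. Origin: outer corner of the L, mid thickness (the corner is cut back 10, so the outer faces start 10 from it). Own y: from the corner along the foot; z: up along the upright leg; x: across the thickness. A 12 thick web fills the inner corner up to 66 along either leg.
- stand: Photo stand fixed to the table: white board 140 (x) by 460 (y -170 to 290), 12 thick, with rail, post, and a pivot bracket beside the post's foot with an orange lever (to x = 50, y = -67, z = 89). Origin: on the table straight below the inside corner of rail and post. Own y: along the rail away from the post; z up. Beyond the post (y -60 to -150) a photo tile with a cup.
- rail: Aluminium rail of the stand, 30 wide, along the stand's y from -32 to 273. Its flat top, on which the square has to stand, is 42 above the table, 30 above the board. Origin: middle of the top at the inside corner; axes as the stand's. Nothing stands on it between the post and its free end.
- corner (a point): Inside corner between rail and post: middle of the rail's top, in the plane of the post's face when the post is square to the rail. The square's origin must end here.
- post_bar: Post, a 30 x 30 aluminium bar, top 317 above the table. Origin: on its pivot, 15 behind its front face, 30 above the rail's top. Own z: up along the post; y: the way its face looks, towards the rail's free end. At the top, on the side away from the rail, a black lamp, up to 133 from the post's middle and 311 above the table.
- post (a joint): Lean of the post (rad): 0 is square to the rail, positive leans over the rail towards its free end; starts at 0.06 to 0.15. The pivot is stiff and stays where it is left; it has no stop at 0. About 4 N from the top of the square's upright leg moves it.
- cup0: Paper cup, 70 across, 75 high, on the photo tile beyond the post. Origin: centre of its underside. Leave alone.
- cup1: Paper cup, 70 across, 75 high, in the row at the back. Origin: centre of its underside. Leave alone.
- cup2: Paper cup like cup1. Leave alone.
- cup3: Paper cup like cup1. Leave alone.
- bottle: Glass reagent bottle with blue cap, 86 across, 170 high, in the row of cups at the back. Origin: centre of its underside. Leave alone.
- tape: Blue plastic ring, 90 across, 25 high, on the table. Origin: centre of its underside. Leave alone.
- square_grip (a point): Point in the middle of the foot's thickness, 108 from the square's outer corner and 28 above its underside, clear of the web and upright leg: a good place to grip the foot across its thickness from above. Axes as the square's.
There are look-alikes about, which are no part of the job. Leave any brown or red look-alike of the square alone.

How it is judged:
On the way:
1. the square stands upright on the rail, clear of the post, which still leans (contact force between square and rail above 0.3 N and contact force between square and post_bar below 0.2 N and angle between square's own z axis and vertical below 0.06 rad and value of joint post above 0.03 rad), for 0.2 s.
At the end, for the whole second after the job is handed in: The gripper holds the square still in the corner: foot flat on the rail (3 mm, tilt under 1.4 degrees), leg within 3.5 mm of the corner, over 1 N on rail and on post, in line with the rail within 2.3 degrees and 10 mm, and the post square within 1 degree (contact force between square and rail above 1 N and contact force between square and post_bar above 1 N and contact force between the fingers and square above 3 N and value of joint post between -0.017 and 0.017 rad and angle between square's own z axis and vertical below 0.025 rad and angle between the y axis of square and the y axis of stand, either way round below 0.04 rad and x of square in the frame of corner between -0.01 and 0.01 m and y of square in the frame of corner below 0.0035 m and z of square in the frame of corner below 0.003 m and linear speed of square below 0.01 m/s); the arm keeps its last pose, push and grip.
It fails at once if a bystander is moved by more than 20 mm (distance of any of cup0, cup1, cup2, cup3, bottle, tape from where it was at the start of the episode above 0.02 m).
It also fails if it takes over 45 s, if anything falls off the work surface, if the arm or the gripper's body presses on something with over 40 N, if the wrist force passes 120 N, or if a joint passes its speed limit or range.

## Working session

There is one attempt and no reset: what is moved stays moved. The work goes in short steps, each a Python script; the robot and the scene stay as the last script left them, time stands still between calls to the robot, and variables do not carry over. Pictures are saved under pics/ and viewed, at most 10 in all, crops included, and the job is handed in when it is done.

```bash
ls; mkdir -p pics; cat > h.py <<'E'
import numpy as np, cv2
from cell import r, gripper_to, solver, sensors, optics, sign_off
def cap(n,save=None):
    d=optics.capture(n)
    if save: cv2.imwrite('pics/'+save,cv2.cvtColor(d['frame'],cv2.COLOR_RGB2BGR))
    return d
def world(d,uv,z=None):
    """pixels->world, by depth image (z None) or on plane z"""
    uv=np.atleast_2d(np.array(uv,float))
    n=cv2.undistortPoints(uv.reshape(-1,1,2),np.array(d['mtx'],float),np.array(d['dist'],float)).reshape(-1,2)
    ray=np.c_[n[:,0],-n[:,1],-np.ones(len(n))]
    M=np.linalg.inv(d['world_to_cam']); o=M[:3,3]; rw=ray@M[:3,:3].T
    s=d['depth'][uv[:,1].round().astype(int),uv[:,0].round().astype(int)] if z is None else (z-o[2])/rw[:,2]
    return o+rw*np.reshape(s,(-1,1))
def cloud(d,mask=None):
    m=(d['depth']>0) if mask is None else mask&(d['depth']>0)
    v,u=np.nonzero(m); uv=np.c_[u,v]
    return uv,world(d,uv)
E
python3 - <<'E'
from h import *
for c in('top','side'):
    d=cap(c,c+'.png')
    print(c,np.linalg.inv(d['world_to_cam'])[:3,3].round(3))
    for t in('square','stand','rail','post_bar','tape','square_grip','corner'):
        print(t,[(np.round(x['extent']).astype(int).tolist(),round(x['confidence'],2)) for x in optics.look_for(c,t)][:3] if t not in('corner','square_grip') else '',[(np.round(x['centre'],1).tolist(),round(x['confidence'],2)) for x in optics.tip_of(c,t)][:3])
print(sensors.sense())
E
```

```text
pics
top [0.44  0.132 1.209]
square [([127, 264, 182, 292], 0.9), ([201, 250, 252, 268], 0.7), ([176, 207, 234, 213], 0.65)] [([126.8, 188.5], 0.89), ([181.3, 278.3], 0.83), ([226.4, 207.2], 0.74)]
stand [([270, 186, 455, 245], 0.71)] [([365.4, 212.2], 0.69)]
rail [([279, 198, 372, 223], 0.86)] [([369.7, 210.0], 0.89)]
post_bar [([371, 206, 397, 221], 0.56)] [([376.1, 215.7], 0.55)]
tape [([200, 121, 227, 152], 0.7), ([178, 203, 234, 214], 0.54), ([275, 185, 453, 244], 0.45)] [([214.0, 137.9], 0.6)]
square_grip  [([196.5, 211.1], 0.89), ([218.1, 260.3], 0.89), ([137.1, 217.7], 0.84)]
corner  [([369.5, 215.3], 0.92)]
side [ 0.25  -0.888  0.99 ]
square [([225, 148, 241, 197], 0.94), ([157, 134, 174, 181], 0.94), ([202, 97, 237, 154], 0.78)] [([202.3, 221.0], 0.97), ([237.8, 195.5], 0.94), ([236.1, 131.8], 0.56)]
stand [([228, 199, 320, 367], 0.87)] [([273.6, 303.8], 0.8)]
rail [([263, 201, 284, 304], 0.74), ([242, 218, 282, 311], 0.71)] [([273.7, 293.7], 0.97), ([352.4, 222.7], 0.2)]
post_bar [([264, 200, 284, 303], 0.91)] [([274.3, 291.9], 0.62)]
tape [([290, 163, 319, 178], 0.76)] [([303.9, 174.1], 0.88)]
square_grip  [([230.7, 168.3], 0.64), ([169.9, 150.8], 0.64), ([186.6, 192.0], 0.59)]
corner  [([275.5, 289.1], 0.72)]
{'time_s': 1.3, 'q': array([ 1.17239868e+00,  1.23818372e-01,  1.65026151e+00,  2.72737437e-05,
        1.36749061e+00, -8.26161041e-02]), 'joint_vel': array([-0.00062899,  0.00050754, -0.00084552, -0.00038368, -0.00040143,
       -0.0009771 ]), 'joint_torque': array([ 4.10427801e-04, -4.23594618e+01, -3.65746915e+01, -7.52648998e-05,
        4.75771394e-04,  6.95767540e-06]), 'tcp_pos': array([0.20189774, 0.6178575 , 0.24533309]), 'orientation': array([-4.93975392e-01, -3.10249301e+00, -4.38065203e-05]), 'force': array([-0.09111696,  0.16366584,  0.28303307]), 'torque': array([-0.00121653,  0.02195855, -0.01926952]), 'grasp_force': 0.0, 'grip_width': 0.08544259970204875}
```

```bash
python3 - <<'E'
import cv2
a=cv2.imread('pics/top.png');b=cv2.imread('pics/side.png')
cv2.imwrite('pics/t2.png',cv2.resize(a[80:380,60:480],(798,570),interpolation=cv2.INTER_CUBIC))
cv2.imwrite('pics/s2.png',cv2.resize(b[80:380,120:420],(600,600),interpolation=cv2.INTER_CUBIC))
E
```

```text
(no output)
```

View pics/t2.png

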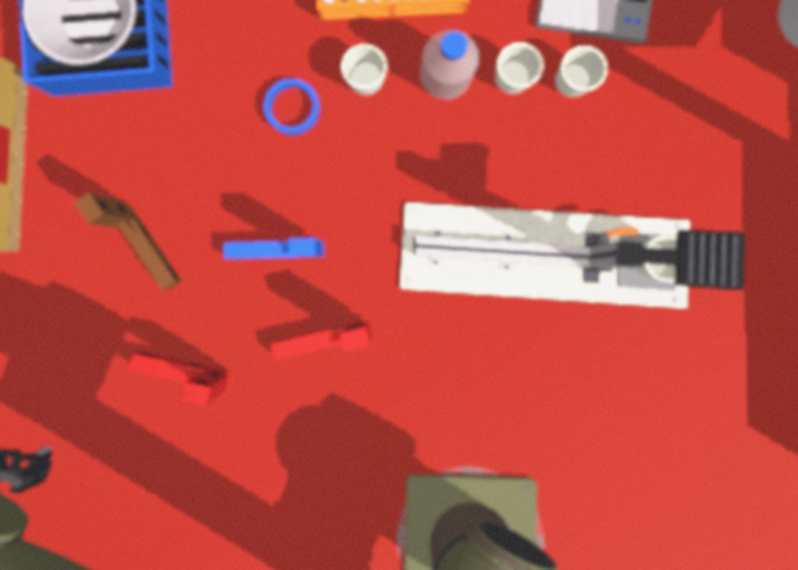

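View pics/s2.png

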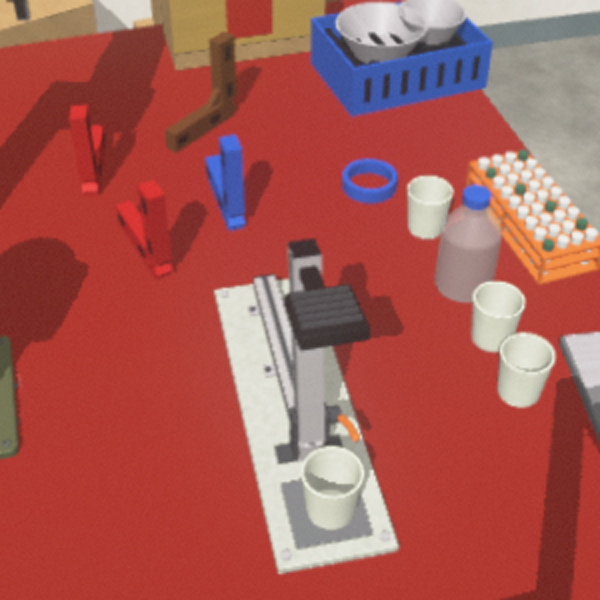

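The top view shows the blue square at about (177–231, 205–216) with its upright leg at the right end. The stand lies to its right with the rail running left from the post, and the post foot is near (372, 212). Red and brown look-alikes are separate. Next I fit poses from depth.

```bash
python3 - <<'E'
from h import *
d=cap('top')
uv,P=cloud(d); rgb=d['frame'][uv[:,1],uv[:,0]].astype(int)
box=lambda a,b,c,e:(uv[:,0]>=a)&(uv[:,0]<=b)&(uv[:,1]>=c)&(uv[:,1]<=e)
blue=(rgb[:,2]>rgb[:,0]+40)&(rgb[:,2]>120)
def rect(Q):
    c,s,a=cv2.minAreaRect((Q[:,:2]*1000).astype(np.float32)); return np.round(c,1),np.round(s,1),round(a,2)
B=P[blue&box(165,245,195,225)]
print('blue',len(B),np.percentile(B[:,2],[2,30,50,70,98]).round(3))
for lo,hi in((.02,.055),(.13,.175)):
    Q=B[(B[:,2]>lo)&(B[:,2]<hi)]; print(lo,len(Q),Q.min(0).round(3),Q.max(0).round(3),Q[:,2].mean().round(4),rect(Q))
    if len(Q)>20:
        m=Q[:,:2].mean(0);w=np.linalg.svd(Q[:,:2]-m)[2][0];print(' mean',m.round(4),'axis ang',np.degrees(np.arctan2(w[1],w[0])))
tbl=P[box(170,260,225,245)];print('table z',np.median(tbl[:,2]))
W=(rgb.min(1)>140)&box(262,465,180,250)
b=P[W&(P[:,2]>.004)&(P[:,2]<.02)];print('board',len(b),b[:,2].mean().round(4),rect(b))
R=P[box(270,365,195,225)&(P[:,2]>.036)&(P[:,2]<.05)]
print('rail',len(R),R[:,2].mean().round(4),rect(R))
for y0 in np.arange(R[:,1].min(),R[:,1].max(),.03):
    q=R[(R[:,1]>=y0)&(R[:,1]<y0+.03)]
    if len(q)>5: print(round(y0+.015,3),q[:,0].min().round(4),q[:,0].max().round(4),len(q))
cv2.imwrite('pics/crop1.png',cv2.resize(cv2.cvtColor(d['frame'][175:255,260:460],cv2.COLOR_RGB2BGR),(800,320),interpolation=cv2.INTER_CUBIC))
E
```

```text
blue 474 [-0.002  0.037  0.04   0.113  0.163]
0.02 285 [0.445 0.244 0.02 ] [0.471 0.402 0.054] 0.0383 (array([459. , 323.3]), array([ 24.6, 157.9]), 0.99)
 mean [0.4593 0.3497] axis ang -87.85951917262436
0.13 141 [0.449 0.244 0.131] [0.474 0.281 0.164] 0.1576 (array([461.6, 262.9]), array([24.6, 37.2]), 1.01)
 mean [0.4619 0.2618] axis ang -83.7250067808117
table z 0.0001794967991015639
board 4604 0.0125 (array([ 458.8, -114.4]), array([460.9, 143.6]), 87.16)
rail 876 0.0423 (array([463.7, -33.6]), array([265. ,  30.3]), 87.21)
-0.151 0.4428 0.4728 103
-0.121 0.445 0.4749 100
-0.091 0.4472 0.4748 101
-0.061 0.447 0.4772 101
-0.031 0.4493 0.4768 99
-0.001 0.4517 0.4794 95
0.029 0.4514 0.4818 98
0.059 0.4538 0.4815 97
0.089 0.4563 0.4842 82
```

```bash
cat >> h.py <<'E'
def down(yaw,flip):
    f=np.radians((-45 if flip else 45)+yaw/2); return np.pi*np.array([np.cos(f),np.sin(f),0])
FLIP=0
C=np.array([.4565,-.174,.042]); U=np.array([.0499,.9988,0]); YAW=-2.86
E
python3 - <<'E'
from h import *
p=np.array([.459,.352,.12])
for fl in(0,1):
    print(fl,[np.round(solver.inverse_kinematics(x,down(y,fl)),2).tolist() for x,y in((p,1.5),(C+.188*U+[0,0,.023],YAW),(C+.108*U+[0,0,.023],YAW))])
E
```

```text
0 [[0.56, 0.08, 1.92, -0.0, 1.14, 0.54], [-0.09, -0.1, 2.2, -0.0, 1.04, -0.04], [-0.26, -0.1, 2.2, -0.0, 1.04, -0.21]]Traceback (most recent call last):
  File "<stdin>", line 4, in <module>
    return _wrapfunc(a, 'round', decimals=decimals, out=out)
    return _wrapit(obj, method, *args, **kwds)
    result = getattr(arr, method)(*args, **kwds)
TypeError: unsupported operand type(s) for *: 'NoneType' and 'float'
```

```bash
python3 - <<'E'
from h import *
g=np.array([.459,.352,.023]); o=down(1.5,0)
gripper_to(.075,110)
r.move_ptp(g+[0,0,.22],o)
r.move_l(g+[0,0,.05],.2); hit=r.move_l(g,.06,contact_N=8)
s=sensors.sense();print(hit,s['tcp_pos'],s['force'],s['time_s'])
gripper_to(.01,110)
s=sensors.sense();print(s['grip_width'],s['grasp_force'],s['force'],s['time_s'])
if .02<s['grip_width']<.03:
    r.move_l(g+[0,0,.13],.15)
    s=sensors.sense();print(s['grip_width'],s['grasp_force'],s['force'],s['time_s'])
    cap('side','s3.png'); d=cap('wrist','w3.png')
    a=cv2.imread('pics/s3.png');b=cv2.imread('pics/w3.png')
    cv2.imwrite('pics/c3.png',np.hstack([cv2.resize(a[60:240,150:350],(440,396)),cv2.resize(b,(358,396))]))
E
```

```text
False [0.45933802 0.35222909 0.02336627] [ 1.19472435 -0.08432353  0.52042182] 4.9833
0.02317756620579005 108.62221598625183 [-0.57225757 -0.07339398  3.5898425 ] 5.5
0.023222191238901266 107.86557912826538 [-1.07790505  0.8000778  -3.26869418] 6.5167
```

View pics/c3.png

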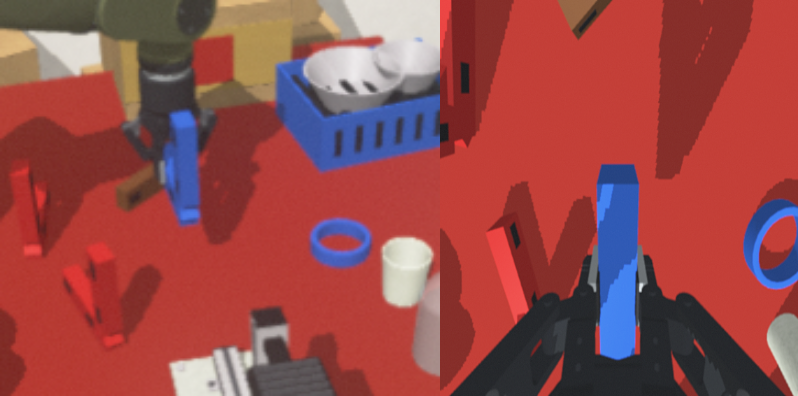

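The square is held upright in the grip. Next I place it on the rail.

```bash
python3 - <<'E'
from h import *
t=C+.193*U; o=down(YAW,0)
r.move_l([t[0],t[1],.150],.25,attitude=o)
r.move_l([t[0],t[1],.080],.12)
s=sensors.sense();print(s['tcp_pos'],s['force'],s['time_s'])
hit=r.move_l([t[0],t[1],.060],.02,contact_N=8)
r.sleep(.4)
s=sensors.sense();print(hit,s['tcp_pos'],s['force'],s['torque'],s['time_s'])
d=cap('top','t4.png'); e=cap('side','s4.png')
uv,P=cloud(d); rgb=d['frame'][uv[:,1],uv[:,0]].astype(int)
print('sq',[np.round(x['centre'],1).tolist() for x in optics.tip_of('top','square')][:3])
blue=(rgb[:,2]>rgb[:,0]+40)&(rgb[:,2]>110)&(abs(P[:,0]-.46)<.05)&(abs(P[:,1]+.05)<.12)
B=P[blue]; Q=B[B[:,2]>.17]; print(len(B),len(Q),Q.mean(0) if len(Q) else '',cv2.minAreaRect((Q[:,:2]*1000).astype(np.float32)) if len(Q)>3 else '')
if len(Q): q=(Q-C)@np.array([[U[1],-U[0],0],U,[0,0,1]]).T; print(np.percentile(q,[3,50,97],axis=0).round(4))
a=cv2.imread('pics/t4.png')[160:260,240:440];b=cv2.imread('pics/s4.png')[180:360,200:340]
cv2.imwrite('pics/c4.png',np.hstack([cv2.resize(a,(500,400)),cv2.resize(b,(300,400))]))
E
```

```text
[0.46667408 0.01894214 0.08052641] [-0.72259181 -0.46654214 -2.2236587 ] 8.8333
True [0.46612256 0.01876448 0.06561373] [ 1.29775472 -1.10741563  6.20592929] [-0.01057153 -0.16600006 -0.02931374] 9.95
sq [[256.8, 249.7], [124.6, 189.3], [338.0, 211.6]]
93 78 [ 0.46081681 -0.07514361  0.22413661] ((460.3032531738281, -61.327980041503906), (23.62327766418457, 55.49828338623047), 2.21309232711792)
[[-0.012   0.0854  0.1561]
 [-0.0009  0.0947  0.16  ]
 [ 0.0116  0.1392  0.3408]]
```

View pics/c4.png

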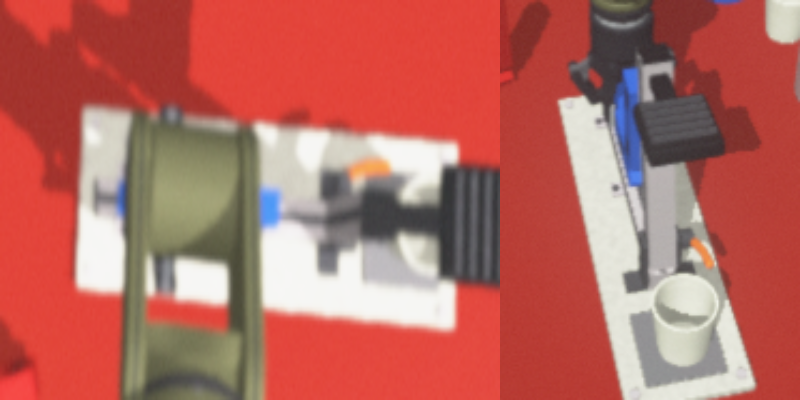

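The square stands on the rail with its leg face 85 mm from the corner and centred within 1 mm. Now I slide it.

```bash
cat >> h.py <<'E'
def st(tag=''):
    s=sensors.sense(); q=s['tcp_pos']-C; f=s['force']
    print(tag,'s=%.4f x=%.4f z=%.4f'%(q@U,q@[U[1],-U[0],0],q[2]),'Fs=%.1f Fx=%.1f Fz=%.1f'%(f@U,f@[U[1],-U[0],0],f[2]),'T',s['torque'].round(2),'t=%.1f'%s['time_s'],'grip %.0f'%s['grasp_force']); return s
def go(sv,z,v,**k):
    t=C+sv*U; t[2]=C[2]+z; return r.move_l(t,v,**k)
E
python3 - <<'E'
from h import *
s=st('0'); 
for sv,v in((.16,.04),(.14,.03),(.128,.02)):
    print(go(sv,.0234,v,contact_N=25)); st(sv)
E
```

```text
0 s=0.1930 x=-0.0000 z=0.0236 Fs=-0.0 Fx=0.9 Fz=5.3 T [ 0.   -0.18  0.  ] t=10.1 grip 109
False
0.16 s=0.1596 x=0.0002 z=0.0236 Fs=3.4 Fx=-1.0 Fz=5.3 T [ 0.44 -0.15 -0.  ] t=11.1 grip 109
False
0.14 s=0.1397 x=0.0002 z=0.0236 Fs=3.4 Fx=-1.0 Fz=4.8 T [ 0.49 -0.11 -0.01] t=11.9 grip 109
False
0.128 s=0.1278 x=0.0001 z=0.0236 Fs=4.1 Fx=1.2 Fz=5.4 T [ 0.62 -0.1   0.  ] t=12.6 grip 109
```

```bash
python3 - <<'E'
from h import *
go(.122,.0226,.015,contact_N=30); st()
for sv in(.117,.114,.112,.111,.110,.109,.108,.107):
    h=go(sv,.0222,.01,contact_N=20); r.sleep(.1); s=st(str((sv,h)))
    if h or s['force']@U>20: break
d=cap('side','s5.png'); cap('top','t5.png')
a=cv2.imread('pics/t5.png')[160:260,300:440];b=cv2.imread('pics/s5.png')[180:340,220:320]
cv2.imwrite('pics/c5.png',np.hstack([cv2.resize(a,(420,300)),cv2.resize(b,(375,600))[:300] if 0 else cv2.resize(b,(188,300))]))
E
```

```text
s=0.1228 x=0.0007 z=0.0236 Fs=10.1 Fx=-0.2 Fz=9.6 T [ 1.22 -0.05 -0.03] t=13.2 grip 110
(0.117, False) s=0.1179 x=0.0011 z=0.0236 Fs=9.9 Fx=-0.6 Fz=10.6 T [ 1.36 -0.07 -0.01] t=13.9 grip 110
(0.114, False) s=0.1148 x=0.0011 z=0.0236 Fs=9.9 Fx=-0.7 Fz=10.0 T [ 1.35 -0.07  0.01] t=14.5 grip 110
(0.112, False) s=0.1129 x=0.0011 z=0.0236 Fs=8.5 Fx=-0.5 Fz=10.1 T [ 1.3  -0.12  0.08] t=14.9 grip 110
(0.111, False) s=0.1118 x=0.0011 z=0.0236 Fs=10.2 Fx=-0.5 Fz=10.7 T [ 1.38 -0.11  0.02] t=15.3 grip 110
(0.11, False) s=0.1108 x=0.0011 z=0.0236 Fs=9.2 Fx=0.7 Fz=10.7 T [ 1.29 -0.16 -0.01] t=15.6 grip 110
(0.109, False) s=0.1098 x=0.0011 z=0.0236 Fs=9.5 Fx=-0.8 Fz=11.4 T [ 1.27 -0.12 -0.06] t=16.0 grip 110
(0.108, False) s=0.1088 x=0.0011 z=0.0236 Fs=10.4 Fx=-0.5 Fz=10.2 T [ 1.32 -0.15  0.04] t=16.3 grip 110
(0.107, False) s=0.1078 x=0.0011 z=0.0236 Fs=9.5 Fx=-0.5 Fz=10.9 T [ 1.28 -0.14  0.03] t=16.7 grip 110
```

```bash
python3 - <<'E'
from h import *
for i,sv in enumerate(np.arange(.106,.0985,-.001)):
    h=go(sv,.0218,.01,contact_N=15); r.sleep(.1); s=st('%.3f %s'%(sv,h))
    if h or s['force']@U>17: break
d=cap('side','s5.png'); e=cap('top','t5.png')
a=cv2.imread('pics/t5.png')[160:260,300:440];b=cv2.imread('pics/s5.png')[180:340,220:320]
cv2.imwrite('pics/c5.png',np.hstack([cv2.resize(a,(420,600)) if 0 else cv2.copyMakeBorder(cv2.resize(a,(420,300)),0,300,0,0,0),cv2.resize(b,(375,600))]))
E
```

```text
0.106 False s=0.1076 x=0.0012 z=0.0236 Fs=13.8 Fx=-1.3 Fz=12.6 T [1.8  0.04 0.03] t=17.1 grip 110
0.105 False s=0.1075 x=0.0011 z=0.0236 Fs=17.9 Fx=-1.0 Fz=15.2 T [2.36 0.   0.01] t=17.5 grip 110
```

View pics/c5.png

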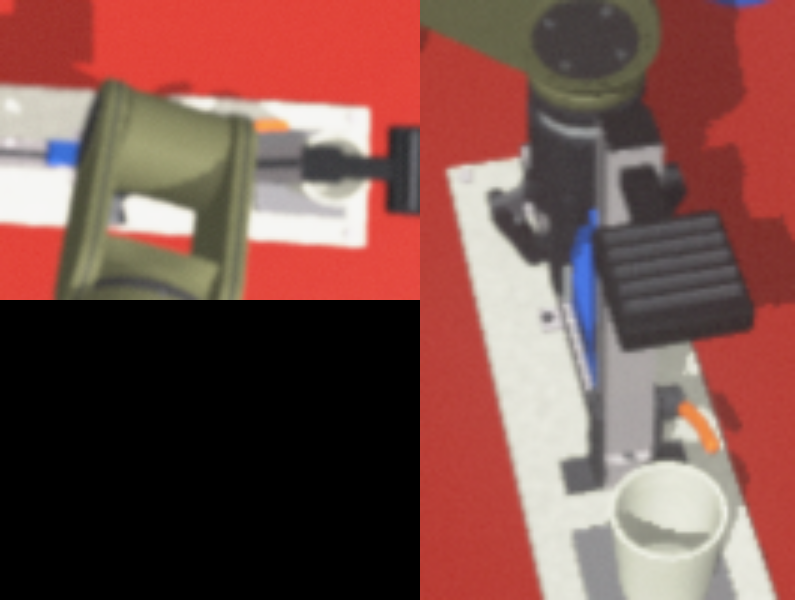

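The force rises sharply at s = 107.5 mm, which is where the leg should meet the corner. Next I check the post's lean on its rear face with the side camera.

```bash
python3 - <<'E'
from h import *
d=cap('side'); uv,P=cloud(d)
q=(P-C)@np.array([[U[1],-U[0],0],U,[0,0,1]]).T
m=(abs(q[:,0])<.011)&(q[:,1]>-.055)&(q[:,1]<-.015)&(q[:,2]>.03)&(q[:,2]<.26)
Q=q[m]
for z in np.arange(.03,.26,.025):
    k=Q[(Q[:,2]>=z)&(Q[:,2]<z+.025)]
    if len(k): print(round(z+.012,3),len(k),np.median(k[:,1]).round(4),k[:,1].std().round(4))
k=Q[abs(Q[:,1]+.030)<.010]
from scipy.stats import theilslopes
print('lean',theilslopes(k[:,1],k[:,2]))
# square's side edges: blue points
rgb=d['frame'][uv[:,1],uv[:,0]].astype(int); b=(rgb[:,2]>rgb[:,0]+40)&(abs(q[:,0])<.03)&(q[:,1]>-.02)&(q[:,1]<.2)&(q[:,2]>-.01)&(q[:,2]<.2)
B=q[b];print(len(B),np.percentile(B,[2,50,98],axis=0).round(4) if len(B) else '')
st()
E
```

```text
0.042 63 -0.0338 0.0014
0.067 63 -0.0339 0.0011
0.092 63 -0.0334 0.0012
0.117 6 -0.0338 0.0018
0.217 15 -0.0329 0.0007
0.242 15 -0.0331 0.0075
0.267 19 -0.0374 0.0072
lean TheilslopesResult(slope=np.float64(0.0051059161188181665), intercept=np.float64(-0.03402366410597964), low_slope=np.float64(0.00204383482848358), high_slope=np.float64(0.008187770034412815))
195 [[-0.0125  0.0154  0.0158]
 [-0.0112  0.0656  0.0384]
 [ 0.0055  0.1325  0.1593]]
 s=0.1075 x=0.0012 z=0.0236 Fs=18.7 Fx=-1.5 Fz=14.2 T [ 2.35 -0.11  0.03] t=17.6 grip 110
```

```bash
python3 - <<'E'
from h import *
go(.1045,.0208,.01,contact_N=25); r.sleep(.5); s=st()
f=s['force']
if 12<f@U<40 and f[2]>8: print(sign_off())
E
```

```text
s=0.1075 x=0.0012 z=0.0236 Fs=21.5 Fx=-5.0 Fz=21.9 T [ 2.79  0.62 -0.01] t=18.4 grip 111
the job is handed in; nothing more can be done
None
```

I handed the job in after about 18 s: the gripper still holds the square in the corner, pressing with about 22 N on the rail and about 21 N against the post. The post measured about 0.005 rad from upright just before the final press. The verdict itself wasn't reported back.

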